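Set the nursery sleep timer to three and start it

ROBOT

A 6-joint arm with a two-finger parallel gripper is mounted at the origin on the work surface. World frame = base frame: x ahead of the robot, y to its left, z up, the work surface at z = 0. Lengths are in m, angles in degrees, forces in N, time in s.
With the tool pointing down it reaches from about 0.325 to 0.9 m from the base axis. Payload 6.1 kg.
Tool frame: the origin (TCP) lies between the finger pads; the fingertips stand 14 mm ahead of it and the grasp point (between the pads) lies 5 mm behind it; z points along the fingers, y is the line along which they close (so a half turn about z gives the same grasp; the last joint's range is limited). The gripper opens to 85 mm and grips with 20 to 120 N. Pads are 22 mm wide; open, the fingers measure 114 mm over their backs; the gripper's body (76 mm by 85 mm) begins 54 mm behind the grasp point. The pads swing forward as they close: fully open they stand 13 mm farther back than shut.
Start: joints at [66.285, 12.628, 87.462, -0, 79.91, -7.225], TCP at [0.177, 0.599, 0.245] pointing down, gripper open.
Joint ranges: [-170.65, 170.65], [-52.31, 119.04], [5.05, 147.46], [-71.25, 251.25], [11.57, 151.72], [-153.62, 153.62]. Speed limits (degrees/s): [147.25, 147.25, 172.46, 180, 180, 180].

INTERFACE

Orientations are given as a 3x3 rotation matrix whose columns are the frame's x, y, z axes.
In Python, from rig import arm, snapshot gives the robot as it stands.
- The arm moves only by the tool carry_out, never from a script. Its argument "targets" is text: rows parted by semicolons, each of 6 numbers parted by spaces: the shift along the tool's x, y, z in mm, then the turn, a rotation vector about the tool's x, y, z in rad. In form: x y z wx wy wz; .... A call has 1 to 10 rows; each row is the pose to reach, as a shift and turn from the pose commanded when the call began, along the tool's axes at that moment; what a row does not reach only later rows make up. A row lasts 1/8 s, in which the tool goes at most 62.5 mm and 10.7 degrees, less where a joint would pass 70% of its speed; a pose out of reach is approached as far as the arm can. A call with a gripper value outside its range is refused whole. "claw" is the finger opening in mm, from 0 to 85.4, set as the call begins (left out, the last holds). The fingers move at their own pace and stop on an object; the grip force is fixed at half the most. Time passes only in rows, so rows that repeat a pose let the fingers close. It gives the time, the measured TCP pose, the force, the opening and the grip force at its end, in the units of the state.
- arm.observe(): the state, without advancing time (a new reading comes with each control period).
- snapshot(name): name is "side" or "top" or "wrist"; returns a dict with "color" (480x640x3 uint8, red, green, blue), "mtx" (3x3 intrinsics, pixels), "world_from_camera" (4x4, takes a point from camera to world coordinates). Camera axes: x right, y down, z forward; pixel columns grow to the right and rows downward; lengths in m; the calibration is good to about 2 mm. A picture is of the moment at which its call begins. There is no depth.
- arm.close_job(): hands the job in; it is judged then, once.
The state is a dict: "t": time; "qpos": joint angles; "qd": joint speeds; "effort": joint torques, N m; "ee_pos": TCP position; "tcp_rot": TCP orientation; "wrist_force": force on the tool from outside, world axes, zero at the start; "moment": the same for the moment, N m; "opening": finger opening in m; "gripper_force": force on a finger pad.
Only numpy, scipy, OpenCV 4.12 (cv2) and the standard library are available. Lean on these libraries where they do the work, as an engineer would, in place of code of your own. Each camera call takes 0.05 s, during which the arm holds its last target. There are 200 camera calls.

TASK

Turn the large dial of the sleep timer on the shelf clockwise, click by click, until it rests at the third round stud after the long off mark, and let go of it. Then push the large square start key all the way down and let it come back up. Leave the small knob and the small round key as they are.

Things in the scene. Friction and masses are not known exactly. Their poses are not given: they have to be found in the camera images.
- timer: Sleep timer: cream box 130 x 200 mm, 45 mm high, fixed on a grey shelf 150 mm high. Origin under its centre; x points away from its front (towards the robot at yaw 0), y left, z up. Large dial in the left half; start key front right; small knob and small round key far right. Toys beside it stand at most 70 mm above the shelf.
- dial (a joint): Angle of the large dial, rad, clockwise from above; stops at -0.06 and 2.15. Clicks every 24 degrees (0.419 rad): 0 is the long off mark, then five round studs; the third is 1.257. Starts at off, first or second stud. A detent pulls it to the nearest click when let go; passing a click takes about 0.07 N m. Off lies 60 degrees left of the timer's x axis, the studs follow clockwise.
- dial_grip (a point): Point on the vertical dial axis, 20 mm above the timer's flat top, 12 mm below the top of the bar grip. Pale wooden disc, 62 mm across, 9 mm high, with a bar across it 52 mm long, 15 mm wide, 24 mm high. Its x axis runs along the bar to the pointer end (dark inlaid line), z up; turns with the dial. Dark studs (7 mm) and off mark stand 41 mm from the axis on the timer's top.
- start_key (a joint): How far the square start key is pushed down, m: 0 up, 0.008 fully down. It springs back; 2.4 N to start, 5.6 N fully down. Pressed means beyond 0.005.
- start_key_top (a point): Centre of the start key's top face (moves with the key): pale wooden square 36 x 36 mm, standing 16 mm above the timer's flat top, at the front right of the timer, 120 mm from the dial's axis. z up, x away from the timer's front.
- volume_knob (a joint): Turn of the small round knob (20 mm across, 14 mm high) in the far right part of the timer, rad, clockwise from above; 0 at the start. To be left alone.
- tune_key (a joint): How far the small round key (16 mm across, 8 mm high) at the far right corner of the timer is pushed down, m; 0 at the start, 0.005 fully down. To be left alone.

How it is judged (in metres and radians):
On the way, in this order (a step that is already met when the one before it is completed fails the run):
1. the dial is at the third stud (value of joint dial between 1.087 and 1.427 rad), for 0.3 s.
2. with the dial at the third stud, the start key is pressed down (all of step 1 and value of joint start_key above 0.005 m), for 0.05 s.
At the end, for the whole second after the job is handed in: The dial rests within 10 degrees (0.17 rad) of the third stud (1.257 rad) and the start key is up again (less than 2 mm down), after having been pushed more than 5 mm down with the dial set (all of step 1 and value of joint start_key below 0.002 m); the robot touches nothing.
It fails at once if the small knob is turned by more than 0.3 rad (value of joint volume_knob above 0.3 rad or value of joint volume_knob below -0.3 rad).
It fails at once if the small round key is pressed by more than 2.5 mm (value of joint tune_key above 0.0025 m).
It also fails if it takes over 42 s, if anything falls off the work surface, if the arm or the gripper's body presses on something with over 40 N, if the wrist force passes 120 N, or if a joint passes its speed limit or range.

## Working session

There is one attempt and no reset: what is moved stays moved. The work goes in short steps, Python scripts to look and compute and a tool call to move; the robot and the scene stay as the last step left them, time stands still between calls to the robot, and variables do not carry over. Pictures are saved under pics/ and viewed, at most 10 in all, crops included, and the job is handed in when it is done.

Besides the shell and the picture viewer there is one more tool, called after "Call:" by a JSON object that holds its "method" and its "body", one argument or row to a line. carry_out: Moves the arm, as the interface text tells. Its arguments: {"type":"object","properties":{"targets":{"type":"string"},"claw":{"type":"number"}},"required":["targets"]}

```bash
mkdir -p pics; cat > h.py <<'E'
import numpy as np, cv2
from rig import arm, snapshot
def snap(n,f=None):
    s=snapshot(n)
    if f: cv2.imwrite('pics/'+f,cv2.cvtColor(s['color'],cv2.COLOR_RGB2BGR))
    return s
def ray(s,u,v):
    T=s['world_from_camera']; d=T[:3,:3]@np.linalg.solve(s['mtx'],[u,v,1]); return T[:3,3],d/np.linalg.norm(d)
def onz(s,u,v,z):
    o,d=ray(s,u,v); return o+d*(z-o[2])/d[2]
def cross(a,b):
    (o,d),(p,e)=a,b
    k=np.linalg.lstsq(np.c_[d,-e],p-o,rcond=None)[0]
    x,y=o+k[0]*d,p+k[1]*e
    return (x+y)/2,np.linalg.norm(x-y)
E
python3 - <<'E'
from h import *
a=snap('top','top1.png');b=snap('side','side1.png');c=snap('wrist','w1.png')
im=np.hstack([cv2.imread('pics/'+f) for f in('top1.png','side1.png')])
for s in(a,b,c):print(s['world_from_camera'].round(3).tolist(),s['mtx'][0,0])
print(arm.observe())
E
```

```text
[[-0.015, -0.981, 0.193, 0.458], [-1.0, 0.01, -0.027, 0.005], [0.024, -0.193, -0.981, 0.881], [0.0, 0.0, 0.0, 1.0]] 569.2805001238798
[[0.999, -0.031, 0.027, 0.551], [-0.04, -0.635, 0.771, -0.534], [-0.007, -0.772, -0.636, 0.662], [0.0, 0.0, 0.0, 1.0]] 582.39221102688
[[0.283, 0.914, 0.291, 0.102], [0.959, -0.269, -0.088, 0.62], [-0.002, 0.305, -0.952, 0.373], [0.0, 0.0, 0.0, 1.0]] 378.69248524541655
{'t': 0.15, 'qpos': array([ 6.62859829e+01,  1.26664817e+01,  8.75109725e+01,  3.19699605e-04,
        7.99108104e+01, -7.22567132e+00]), 'qd': array([-0.01703424, -0.10455695, -0.13629516,  0.04386843,  0.08773162,
       -0.07269767]), 'effort': array([ 5.15138890e-04, -4.97486436e+01, -3.89904499e+01, -1.93283836e-04,
        7.09701853e-03,  5.66825588e-05]), 'ee_pos': array([0.17721428, 0.59888044, 0.24443058]), 'tcp_rot': array([[-9.58877144e-01,  2.83820775e-01, -6.24578027e-04],
       [ 2.83821392e-01,  9.58876131e-01, -1.40822357e-03],
       [ 1.99209857e-04, -1.52758200e-03, -9.99998813e-01]]), 'wrist_force': array([ 0.41394395, -0.41426266, -0.02907143]), 'moment': array([-0.02928689, -0.04947562, -0.01707502]), 'gripper_force': 0.0, 'opening': 0.08556953275103693}
```

View pics/top1.png

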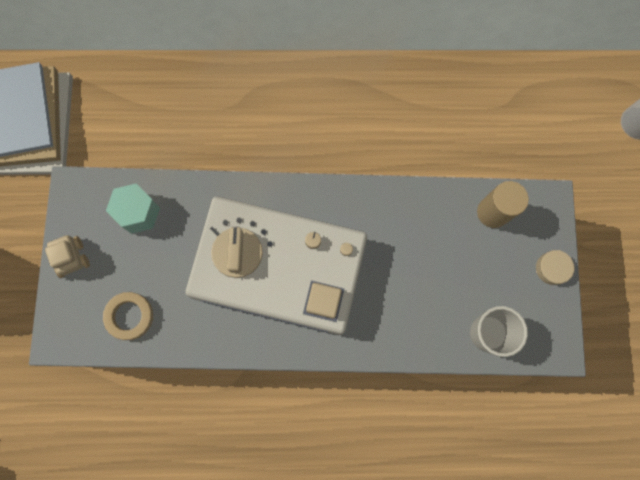

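View pics/side1.png

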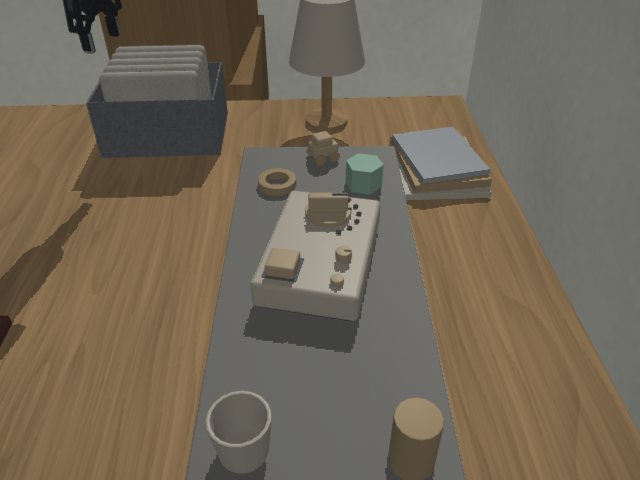

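The top view shows the timer with its dial near (237,250). The off mark is at (214,231), the studs run from (225,222) to (270,243), and the start key is at (324,300). The side view shows the bar near (328,207) and the key near (283,262). I'll enlarge both.

```bash
python3 - <<'E'
import cv2,numpy as np
a=cv2.imread('pics/top1.png')[190:340,180:380];b=cv2.imread('pics/side1.png')[180:320,250:390]
a=cv2.resize(a,None,fx=4,fy=4,interpolation=cv2.INTER_CUBIC);b=cv2.resize(b,None,fx=4,fy=4,interpolation=cv2.INTER_CUBIC)
cv2.imwrite('pics/ca.png',a);cv2.imwrite('pics/cb.png',b)
E
```

```text
(no output)
```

View pics/ca.png

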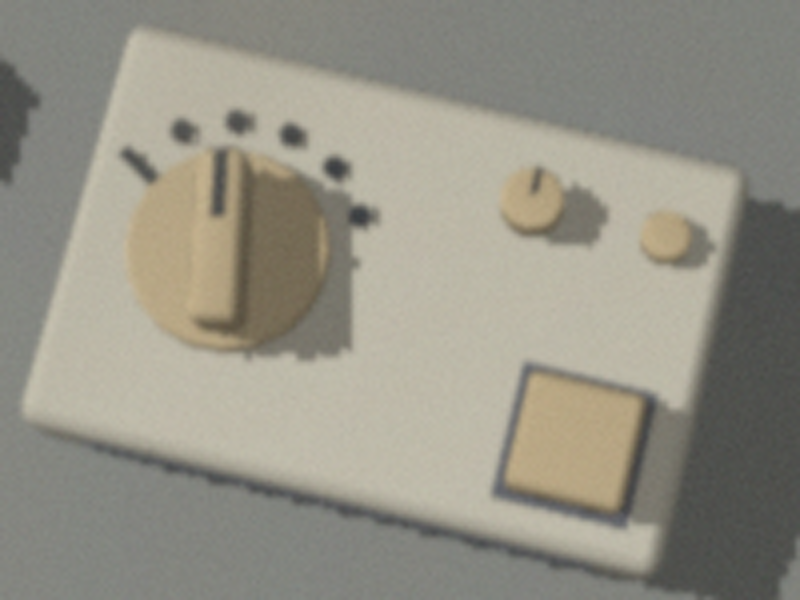

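View pics/cb.png

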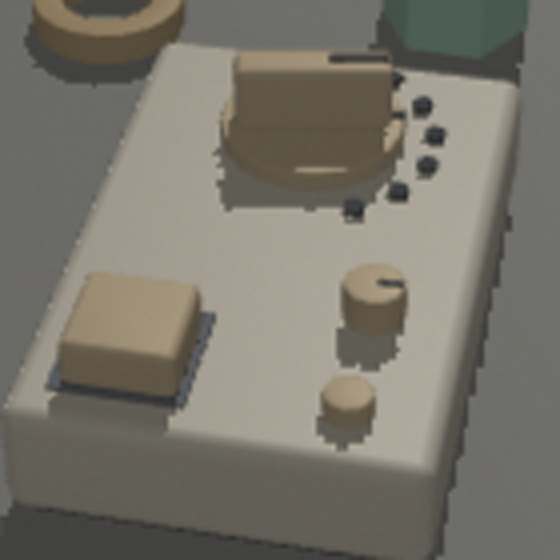

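```bash
python3 - <<'E'
from h import *
a=snap('top');b=snap('side')
A=lambda u,v:(180+u/4,190+v/4);B=lambda u,v:(250+u/4,180+v/4)
print('bar',cross(ray(a,*A(217,234)),ray(b,*B(313,57))))
print('key',cross(ray(a,*A(576,441)),ray(b,*B(136,315))))
print('st3',cross(ray(a,*A(292,135)),ray(b,*B(435,135))))
st=np.array([onz(a,*A(*p),.197)[:2] for p in[(183,131),(238,122),(292,135),(336,168),(360,216)]])
M=np.c_[2*st,np.ones(5)];x=np.linalg.lstsq(M,(st**2).sum(1),rcond=None)[0];c=x[:2]
print('c',c,(x[2]+c@c)**.5,np.degrees(np.arctan2(*(st-c).T[::-1])))
p=onz(a,*A(222,152),.227);q=onz(a,*A(214,318),.227)
print('bar',p,q,(p+q)/2,np.degrees(np.arctan2(*(p-q)[1::-1])))
k=onz(a,*A(576,441),.211);print('key',k,np.linalg.norm(k[:2]-c))
k4=[onz(a,*A(*p),.211)[:2] for p in[(530,369),(648,395),(624,515),(503,488)]]
print('keyedge dir',np.degrees(np.arctan2(*(k4[0]-k4[3])[::-1])))
E
```

```text
bar (array([0.58834513, 0.09072688, 0.22507103]), np.float64(0.0022871413773593247))
key (array([ 0.52914413, -0.01378533,  0.20690589]), np.float64(0.0039684720066084644))
st3 (array([0.62494105, 0.07114689, 0.20581915]), np.float64(0.006867314828544038))
c [0.58718296 0.08999606] 0.040774732168239375 [ 21.8244362   -2.30642307 -26.66461528 -50.94458425 -74.73380013]
bar [0.61133595 0.08926175 0.227     ] [0.56202558 0.09084013 0.227     ] [0.58668077 0.09005094 0.227     ] -1.8333592321896237
key [ 0.52674439 -0.01390845  0.211     ] 0.12020385419636154
keyedge dir -13.337542903681342
```

Call:
{"method": "carry_out", "body": {
  "targets": "-30 -20 -20 0 0 -0.02; -75 -52 -40 0 0 -0.05; -125 -86 -60 0 0 -0.08; -180 -124 -60 0 0 -0.11; -235 -162 -60 0 0 -0.14; -290 -200 -60 0 0 -0.17; -345 -238 -60 0 0 -0.2; -400 -276 -60 0 0 -0.23; -450 -311 -60 0 0 -0.25; -480 -330 -60 0 0 -0.256",
  "claw": 45
}}

```text
t: 1.5
ee_pos: [0.545, 0.1446, 0.3054]
tcp_rot: [[-0.999, 0.032, 0.0], [0.032, 0.999, 0.0], [-0.0, 0.0, -1.0]]
wrist_force: [0.6, 1.0, 0.5]
opening: 0.0448
gripper_force: 0.0
```

Call:
{"method": "carry_out", "body": {
  "targets": "-22 -27 0 0 0 0; -44 -53 0 0 0 0; -44 -53 0 0 0 0; -44 -53 0 0 0 0"
}}

```text
t: 2.0
ee_pos: [0.5859, 0.0925, 0.305]
tcp_rot: [[-0.999, 0.032, -0.001], [0.032, 0.999, 0.0], [0.001, 0.0, -1.0]]
wrist_force: [0.8, 0.4, -0.1]
opening: 0.0451
gripper_force: 0.0
```

```bash
python3 - <<'E'
from h import *
s=snap('wrist','w2.png');o=arm.observe();print(o['ee_pos'],o['qpos'])
np.savez('w2.npz',mtx=s['mtx'],T=s['world_from_camera'])
# predicted pixels of axis/bar top ends
for P in([.587,.09,.227],[.613,.0893,.227],[.561,.0908,.227],[.527,-.014,.211]):
    c=np.linalg.inv(s['world_from_camera'])@np.r_[P,1];p=s['mtx']@c[:3];print(p[:2]/p[2])
E
```

```text
[0.58578139 0.09294745 0.30516308] [ 1.38904818e+00  6.43130809e+00  8.80513750e+01  2.15866725e-02
  8.55479135e+01 -8.68228442e+01]
[317.56335394 265.43184607]
[317.85779503 305.56452596]
[317.4242255  222.32626867]
[135.12529251 164.08690855]
```

View pics/w2.png

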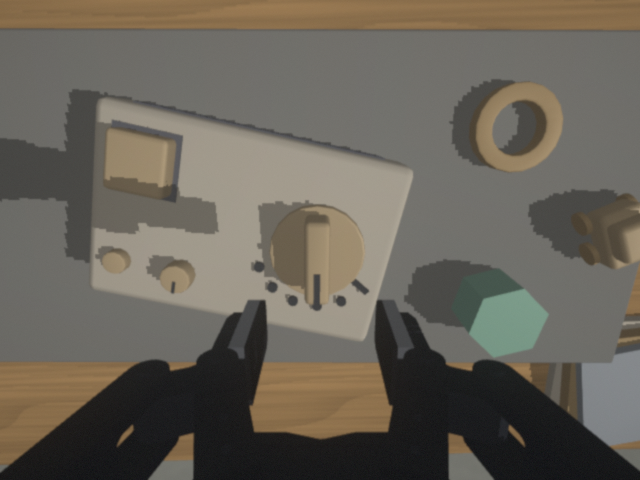

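The wrist view shows the bar grip centred near (317,262), within 3 px of the predicted position. The pointer is at the second stud, so I need one click clockwise. Next I descend and grip.

Call:
{"method": "carry_out", "body": {
  "targets": "-1 -2.5 15 0 0 0; -1 -2.5 32 0 0 0; -1 -2.5 50 0 0 0; -1 -2.5 65 0 0 0; -1 -2.5 75 0 0 0; -1 -2.5 82 0 0 0; -1 -2.5 82 0 0 0; -1 -2.5 82 0 0 0"
}}

```text
t: 3.05
ee_pos: [0.5876, 0.0897, 0.224]
tcp_rot: [[-0.999, 0.032, 0.001], [0.032, 0.999, 0.0], [-0.001, 0.0, -1.0]]
wrist_force: [0.4, -0.7, 0.8]
opening: 0.0451
gripper_force: 0.0
```

Call:
{"method": "carry_out", "body": {
  "targets": "0 0 0 0 0 0; 0 0 0 0 0 0; 0 0 0 0 0 0; 0 0 0 0 0 0; 0 0 0 0 0 0; 0 0 0 0 0 0",
  "claw": 8
}}

```text
t: 3.8
ee_pos: [0.5875, 0.0901, 0.2241]
tcp_rot: [[-0.999, 0.032, 0.001], [0.032, 1.0, 0.001], [-0.001, 0.001, -1.0]]
wrist_force: [-1.5, 3.9, 5.1]
opening: 0.0136
gripper_force: 60.0
```

Call:
{"method": "carry_out", "body": {
  "targets": "0 0 0 0 0 0.06; 0 0 0 0 0 0.12; 0 0 0 0 0 0.18; 0 0 0 0 0 0.24; 0 0 0 0 0 0.30; 0 0 0 0 0 0.36; 0 0 0 0 0 0.42; 0 0 0 0 0 0.43; 0 0 0 0 0 0.43; 0 0 0 0 0 0.43"
}}

```text
t: 5.05
ee_pos: [0.5875, 0.0901, 0.2241]
tcp_rot: [[-0.895, 0.445, 0.001], [0.445, 0.895, 0.001], [-0.001, 0.001, -1.0]]
wrist_force: [-0.6, 2.0, 5.6]
opening: 0.0137
gripper_force: 60.0
```

Call:
{"method": "carry_out", "body": {
  "targets": "0 0 0 0 0 0; 0 0 0 0 0 0; 0 0 0 0 0 0; 0 0 -20 0 0 0; 0 0 -50 0 0 0; 0 0 -90 0 0 0; 0 0 -90 0 0 0; 0 0 -90 0 0 0",
  "claw": 45
}}

```text
t: 6.05
ee_pos: [0.5873, 0.0897, 0.314]
tcp_rot: [[-0.895, 0.446, 0.001], [0.446, 0.895, -0.0], [-0.001, 0.0, -1.0]]
wrist_force: [-0.5, -0.3, -0.0]
opening: 0.0451
gripper_force: 0.0
```

```bash
python3 - <<'E'
from h import *
s=snap('wrist');t=snap('top')
o=arm.observe();print(o['ee_pos'],o['tcp_rot'].round(3).tolist())
im=lambda x:cv2.cvtColor(x['color'],cv2.COLOR_RGB2BGR)
a=cv2.resize(im(t)[190:340,180:380],(400,300),interpolation=cv2.INTER_CUBIC)
cv2.imwrite('pics/c3.png',np.vstack([np.hstack([a,np.zeros_like(a)]),np.hstack([im(s)[60:360,50:450],np.zeros_like(a)])])[:, :400])
E
```

```text
[0.58662837 0.08967288 0.31228502] [[-0.895, 0.446, -0.002], [0.446, 0.895, -0.0], [0.002, -0.001, -1.0]]
```

View pics/c3.png

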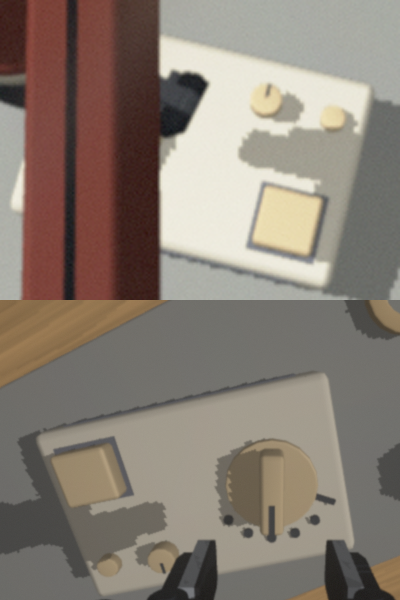

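The wrist crop shows the pointer line (271,522) aligned with the third stud (271,538), with two studs beyond it and two before it. Next is the start key, with the fingers shut.

Call:
{"method": "carry_out", "body": {
  "targets": "3 -50 0 0 0 0; 7 -100 0 0 0 0; 7 -120 0 0 0 0; 7 -120 0 0 0 0; 7 -120 20 0 0 0; 7 -120 45 0 0 0; 7 -120 65 0 0 0; 7 -120 76 0 0 0; 7 -120 76 0 0 0; 7 -120 76 0 0 0",
  "claw": 0
}}

```text
t: 7.4
ee_pos: [0.528, -0.0144, 0.2379]
tcp_rot: [[-0.895, 0.445, 0.001], [0.445, 0.895, -0.0], [-0.001, 0.0, -1.0]]
wrist_force: [0.6, -0.4, 0.9]
opening: 0.0
gripper_force: 0.0
```

```bash
python3 - <<'E'
from h import *
s=snap('wrist','w4.png');o=arm.observe();print(o['ee_pos'],o['wrist_force'],o['opening'])
E
```

```text
[ 0.52810964 -0.01448296  0.23819149] [-0.2110009  -0.53415497  0.14830325] 0.00010200190561728257
```

View pics/w4.png

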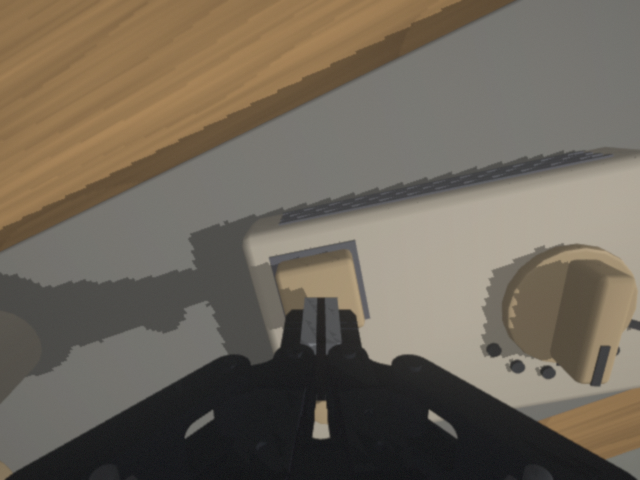

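The shut fingertips at (320,305) are over the key, which spans roughly (275–365, 250–330). I'll press in steps while watching the force.

Call:
{"method": "carry_out", "body": {
  "targets": "0 0 6 0 0 0; 0 0 11 0 0 0; 0 0 14 0 0 0; 0 0 16 0 0 0; 0 0 18 0 0 0; 0 0 18 0 0 0"
}}

```text
t: 8.2
ee_pos: [0.5275, -0.0146, 0.2195]
tcp_rot: [[-0.895, 0.446, 0.0], [0.446, 0.895, -0.0], [-0.0, -0.0, -1.0]]
wrist_force: [-1.4, 0.7, 3.9]
opening: 0.0
gripper_force: 2.2
```

Call:
{"method": "carry_out", "body": {
  "targets": "0 0 2 0 0 0; 0 0 4 0 0 0; 0 0 5 0 0 0; 0 0 5 0 0 0; 0 0 5 0 0 0"
}}

```text
t: 8.82
ee_pos: [0.5276, -0.0146, 0.2169]
tcp_rot: [[-0.895, 0.445, 0.001], [0.445, 0.895, -0.0], [-0.001, -0.0, -1.0]]
wrist_force: [-10.4, 0.6, 20.0]
opening: 0.0001
gripper_force: 9.3
```

20 N at TCP z = 0.217 matches the key's bottom stop. I'll retract now.

Call:
{"method": "carry_out", "body": {
  "targets": "0 0 -8 0 0 0; 0 0 -25 0 0 0; 0 0 -60 0 0 0; 0 30 -100 0 0 0; 0 60 -120 0 0 0; 0 60 -120 0 0 0; 0 60 -120 0 0 0"
}}

```text
t: 9.7
ee_pos: [0.5538, 0.0389, 0.3334]
tcp_rot: [[-0.895, 0.445, -0.001], [0.445, 0.895, -0.0], [0.001, -0.001, -1.0]]
wrist_force: [-0.7, 0.5, 0.2]
opening: 0.0001
gripper_force: 0.0
```

```bash
python3 - <<'E'
from h import *
s=snap('wrist','w5.png');o=arm.observe();print(o['t'],o['ee_pos'],o['wrist_force'])
E
```

```text
9.75 [0.55349896 0.03861106 0.33295044] [ 0.13709387 -0.65323767 -0.85949542]
```

View pics/w5.png

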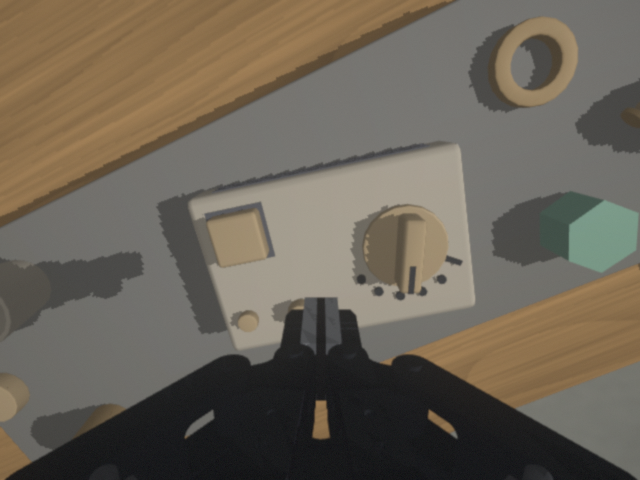

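The key is back up, near (237,238). The pointer line at (411,280) looks offset from the third stud at (400,295), which may be parallax, so I'll check it numerically.

```bash
python3 - <<'E'
from h import *
s=snap('wrist')
ang=lambda d:np.degrees(np.arctan2(d[1],d[0]))
p=onz(s,410.5,291,.227);q=onz(s,412.5,266,.227);print('line',ang((p-q)[:2]),p,'from axis',ang((p[:2]-[.587,.09])))
st=np.array([onz(s,u,v,.197)[:2] for u,v in[(441,279),(422,291),(400,295),(378,291),(361,279)]])
x=np.linalg.lstsq(np.c_[2*st,np.ones(5)],(st**2).sum(1),rcond=None)[0];print(x[:2],[ang(d) for d in st-x[:2]])
print('line from c',ang(p[:2]-x[:2]),ang(((p+q)/2)[:2]-x[:2]))
E
```

```text
line -26.50996026904454 [0.60768899 0.07867841 0.227     ] from axis -28.688708387815595
[0.58649259 0.08896511] [np.float64(21.418222764902563), np.float64(-2.296231670246955), np.float64(-26.237951631753898), np.float64(-50.750935546465634), np.float64(-74.15897313624657)]
line from c -25.887498089457782 -25.497698044182453
```

The pointer is at -26.5° and the third stud at -26.2°, so the dial is set. I'll hand the job in.

```bash
python3 -c "
from rig import arm
print(arm.close_job())"
```

```text
the job is handed in; nothing more can be done
None
```

The dial rests at the third stud (within about 1°) and is released, the start key was pushed to its stop and came back up, the small knob and round key were not touched, and the job was handed in at about 10 s; no verdict was returned.

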